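Post the cordless handset through the returns box's sprung flap

ROBOT

A 7-joint arm with a two-finger parallel gripper is mounted at the origin on the work surface; the furniture and walls round the work are solid. World frame = base frame: x ahead of the robot, y to its left, z up, the work surface at z = 0. Lengths are in mm, angles in degrees, forces in N, time in s.
With the tool pointing down it reaches from about 400 to 850 mm from the base axis. Payload 4.5 kg.
Tool frame: the origin (TCP) lies between the finger pads; the fingertips stand 8 mm ahead of it and the grasp point (between the pads) lies 11 mm behind it; z points along the fingers, y is the line along which they close (so a half turn about z gives the same grasp; the last joint's range is limited). The gripper opens to 88 mm and grips with 3 to 60 N. Pads are 18 mm wide; open, the fingers measure 123 mm over their backs; the gripper's body (75 mm by 187 mm) begins 45 mm behind the grasp point.
Start: joints at [-62.521, 39.483, -11.15, 89.685, 9.013, 51.709, -12.324], TCP at [269.472, 563.948, 246.743] pointing down, gripper open.
Joint ranges: [-172.22, 172.22], [-26.19, 119.32], [-84.43, 86.54], [7.71, 146.69], [-57.33, 237.33], [2.42, 119.75], [-152.13, 152.13]. Speed limits (degrees/s): [147.25, 147.25, 180, 180, 180, 180, 180].

INTERFACE

Orientations are given as a 3x3 rotation matrix whose columns are the frame's x, y, z axes.
In Python, from cell import arm gives the robot as it stands. The module is installed in compiled form; this text tells all that it offers.
- The arm moves only by the tool apply_moves, never from a script. Its argument "series" is a list of rows, each an object of numbers: "jaw": the closure, from 0 (fully open) to 1 (shut); "x", "y", "z": the shift along the tool's x, y, z in mm; "turn": the turn about the tool's z in degrees. A call has 1 to 5 rows; each row is the pose to reach, as a shift and turn from the pose commanded when the call began, along the tool's axes at that moment; what a row does not reach only later rows make up. A row lasts 1/12 s, in which the tool goes at most 41.7 mm and 7.16 degrees, less where a joint would pass 70% of its speed; a pose out of reach is approached as far as the arm can. A call with a gripper value outside its range is refused whole. The fingers move at their own pace and stop on an object; "force" is the grip in N (left out, the last holds). Time passes only in rows, so rows that repeat a pose let the fingers close. It gives the time, the measured TCP pose, the force, the opening and the grip force at its end, in the units of the state.
- arm.get_obs(): the state, without advancing time (a new reading comes with each control period).
- arm.read_camera(name): name is "side" or "top" or "wrist"; returns a dict with "color" (480x640x3 uint8, red, green, blue), "depth" (480x640 float32, mm along the optical axis (not along the pixel's ray), 0 where there is no reading), "fx", "fy", "cx", "cy" (pixels), "D" ([k1, k2, p1, p2, k3] as OpenCV has them; the pictures are not rectified), "pose" (4x4, takes a point from camera to world coordinates); the wrist camera has in their place "mount" (4x4, takes a point from camera to tool coordinates, whose origin is the TCP and whose axes are the flange's). Camera axes: x right, y up, looking along -z (the intrinsics and any distortion apply to the point x, -y, -z); pixel columns grow to the right and rows downward; lengths in mm; the calibration is good to about 2 mm. A picture is of the moment at which its call begins: read the wrist's pose just before it.
- arm.finish_job(): hands the job in; it is judged then, once.
The state is a dict: "time_s": time; "q": joint angles; "qd": joint speeds; "joint_torque": joint torques, N m; "tcp_pos": TCP position; "tool_rot": TCP orientation; "ft_force": force on the tool from outside, world axes, zero at the start; "ft_torque": the same for the moment, N m; "grip_width": finger opening in mm; "gripper_force": force on a finger pad.
Only numpy, scipy, OpenCV 4.12 (cv2) and the standard library are available. Lean on these libraries where they do the work, as an engineer would, in place of code of your own. Each camera call takes 0.05 s, during which the arm holds its last target. There are 200 camera calls.

TASK

The cordless phone handset is going back for repair: lift it out of its cradle and post it lengthwise down the sloping chute of the returns box, pushing it through the sprung flap until it lies wholly inside the box and the flap has swung shut behind it. Leave the other things on the desk where they are.

Things in the scene. Friction and masses are not known exactly. Their poses are not given: they have to be found in the camera images.
- handset_center (a point): centre of the cordless phone handset, an upright slab 158 mm tall (its z), 48 mm wide along its y (the flanks to grip), 39 mm thick along its x, about 0.135 kg; its top end is 79 mm above this point, its bottom end 79 mm below. It stands loose in the charging cradle and lifts straight up out of it.
- phone_cradle: charging cradle, fixed to the desk, 83x92 mm and 55 mm high; origin at the centre of its underside, same yaw as the handset. Its pocket holds the lowest 20 to 35 mm of the handset. Left of it, off the desk, stands a chair whose back rises 250 mm above the desk: come in over it.
- returns_box: closed sheet-metal box fixed to the desk: 190 mm along its x, 132 along y, 184 high; origin centre of underside. A chute collar stands out of the sloping upper part of its front (-x) face. The chute leads in along (0.616, 0, -0.788) in the box's frame: forward and down, 38 degrees from vertical. Inside, a slick slide takes things to the back of the floor (z = 7 mm), clear of the flap.
- box_mouth (a point): centre of the chute's open outer rim; axes as the box's. The opening is 100 mm wide (box's y) by 54 mm the other way, walls 3 mm thick; the flap lies 35 mm inside this rim, measured along the chute, and the box's floor about 225 mm.
- flap (a joint): sprung flap shutting the chute's inner end, hinged on its upper edge, 51 mm long: 0 shut, grows swinging into the box, 1.45 rad at most. Spring 0.045 N m shut, 0.075 fully open: the handset's weight alone hardly opens it (1 to 3 N do), and it may pinch the handset in the chute until it is pushed on with the fingers on its top end, some 20 mm past the rim.
- stapler: desk stapler, 141x34x42 mm; a loose bystander, origin at the centre of its underside
- tape_measure: pocket tape measure, 68 mm long, 36 mm wide, 60 mm high; a loose bystander, origin at the centre of its underside
- earbud_case: upright pale case with rounded ends, 58x26x41 mm; a loose bystander, origin at the centre of its underside
- binder_clip_1: binder clip, 30x17x21 mm, standing beside the returns box; a loose bystander, origin at the centre of its underside

How it is judged:
By the outcome, as a careful person would: the job done as asked, in the order asked, and still so for the second after the job is handed in, with the robot touching nothing.
It also fails if it takes over 54 s, if anything falls off the work surface, if the arm or the gripper's body presses on something with over 40 N, if the wrist force passes 120 N, or if a joint passes its speed limit or range.

## Working session

There is one attempt and no reset: what is moved stays moved. The work goes in short steps, Python scripts to look and compute and a tool call to move; the robot and the scene stay as the last step left them, time stands still between calls to the robot, and variables do not carry over. Pictures are saved under pics/ and viewed, at most 10 in all, crops included, and the job is handed in when it is done.

Besides the shell and the picture viewer there is one more tool, called after ">>>" as a command line: name --argument value ..., lists and objects as JSON in quotes. apply_moves: Moves the arm, as the interface text tells. Its arguments: {"type":"object","properties":{"series":{"type":"array"},"force":{"type":"number"}},"required":["series"]}

```bash
mkdir -p pics
cat > h.py <<'E'
import numpy as np, cv2, pickle
from cell import arm
def grab(n):
    s=arm.get_obs(); c=arm.read_camera(n)
    if 'pose' in c: T=np.array(c['pose'])
    else:
        W=np.eye(4);W[:3,:3]=s['tool_rot'];W[:3,3]=s['tcp_pos'];T=W@np.array(c['mount'])
    c['T']=T; return c
def rays(c,px):
    K=np.array([[c['fx'],0,c['cx']],[0,c['fy'],c['cy']],[0,0,1]])
    u=cv2.undistortPoints(np.array(px,float).reshape(-1,1,2),K,np.array(c['D'],float)).reshape(-1,2)
    d=np.c_[u[:,0],-u[:,1],-np.ones(len(u))]
    return c['T'][:3,3], d@c['T'][:3,:3].T
def onplane(c,px,z):
    o,d=rays(c,px); return o+d*((z-o[2])/d[:,2])[:,None]
def cloud(c):
    v,u=np.mgrid[:480,:640]; o,d=rays(c,np.c_[u.ravel(),v.ravel()])
    P=o+d*c['depth'].ravel()[:,None]; P[c['depth'].ravel()==0]=np.nan
    return P.reshape(480,640,3)
E
python3 - <<'E'
from h import *
s=arm.get_obs(); print({k:np.round(v,2).tolist() for k,v in s.items()})
for n in ['top','side']:
    c=grab(n); pickle.dump(c,open(n+'.pkl','wb')); cv2.imwrite(f'pics/{n}0.png',c['color'][...,::-1])
    print(n,np.round(c['T'],2).tolist(),c['fx'],(c['depth']>0).mean())
E
```

```text
{'time_s': 0.0, 'q': [-62.52, 39.53, -11.15, 89.75, 9.01, 51.71, -12.32], 'qd': [-0.02, 0.08, 0.03, -0.04, -0.02, -0.04, -0.01], 'joint_torque': [0.0, -52.76, -1.27, -15.34, -0.05, 0.01, 0.0], 'tcp_pos': [269.26, 563.33, 245.9], 'tool_rot': [[-0.9, 0.43, -0.0], [0.43, 0.9, -0.0], [-0.0, -0.0, -1.0]], 'ft_force': [0.53, -0.35, -0.35], 'ft_torque': [-0.0, -0.01, -0.01], 'gripper_force': 0.0, 'grip_width': 88.23}
top [[0.03, 0.99, -0.16, 355.59], [-1.0, 0.03, 0.01, -4.43], [0.02, 0.15, 0.99, 1103.8], [0.0, 0.0, 0.0, 1.0]] 436.6037904101524 0.9961555989583334
side [[-1.0, 0.05, -0.03, 492.19], [-0.05, -0.66, 0.75, 716.87], [0.02, 0.75, 0.66, 768.48], [0.0, 0.0, 0.0, 1.0]] 495.0689254191871 0.9701595052083334
```

View pics/top0.png

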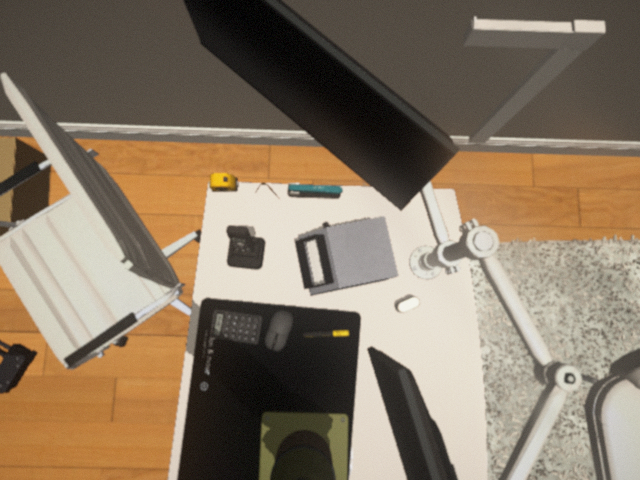

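View pics/side0.png

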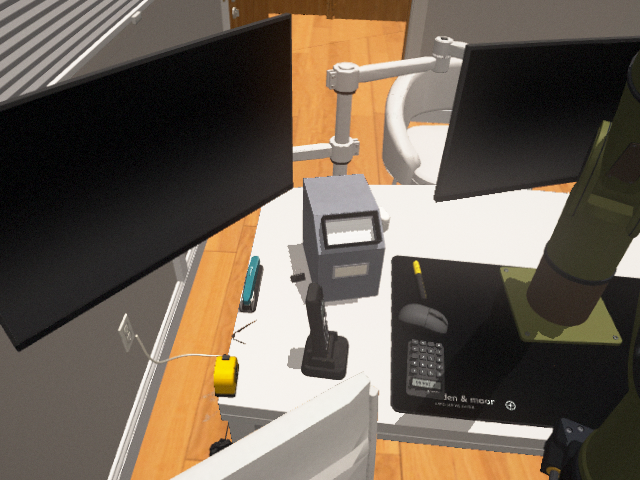

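Top view: the handset and cradle are at about (243,245). The box is at about (345,255) with its mouth at (315,262), opening to the left (+y). A monitor overhangs at the upper right. Side view: the handset is at (317,315), the mouth at (351,231) and the chair back at the bottom. Next I measure from depth.

Run:
```python
from h import *
np.set_printoptions(precision=1,suppress=True)
t=pickle.load(open('top.pkl','rb'));s=pickle.load(open('side.pkl','rb'))
Pt=cloud(t);Ps=cloud(s)
# desk level check
for n,P,px in [('t',Pt,[(280,220),(430,340),(220,280)]),('s',Ps,[(300,330),(450,240),(280,380)])]:
    for u,v in px: print('desk',n,P[v,u])
# box top: top view fit
r=Pt[210:300,290:400].reshape(-1,3); top=r[(r[:,2]>165)&(r[:,2]<205)]
print('boxtop n',len(top),np.median(top[:,2]),cv2.minAreaRect(top[:,:2].astype(np.float32)))
# handset/cradle
r=Pt[215:275,220:275].reshape(-1,3)
for a,b in [(10,70),(40,60),(80,250),(150,230)]:
    m=r[(r[:,2]>a)&(r[:,2]<b)]; print('hs top',a,b,len(m), m.min(0),m.max(0), cv2.minAreaRect(m[:,:2].astype(np.float32)))
r=Ps[275:385,295:355].reshape(-1,3)
for a,b in [(40,60),(70,250),(150,230)]:
    m=r[(r[:,2]>a)&(r[:,2]<b)]; print('hs side',a,b,len(m), m.min(0),m.max(0), cv2.minAreaRect(m[:,:2].astype(np.float32)))
r=Ps[170:300,295:390].reshape(-1,3)
m=r[(r[:,2]>5)&(r[:,2]<215)]; print('box side',m.min(0),m.max(0),cv2.minAreaRect(m[:,:2].astype(np.float32)))
# obstacles
M=Pt[0:210,180:460].reshape(-1,3);M=M[M[:,2]>220]; print('monitor',M.min(0),M.max(0),cv2.minAreaRect(M[:,:2].astype(np.float32)))
C=Pt[70:370,0:200].reshape(-1,3);C=C[C[:,2]>150]; print('chair',C.min(0),C.max(0))
C=Ps[375:480,180:380].reshape(-1,3);C=C[C[:,2]>60]; print('chair s',C.min(0),C.max(0))
M=Ps[0:350,0:295].reshape(-1,3);M=M[(M[:,2]>60)&(M[:,0]>300)&(M[:,0]<850)]; print('mon s',M.min(0),M.max(0))
a=cv2.resize(t['color'][200:310,200:420],None,fx=3.5,fy=3.5,interpolation=cv2.INTER_CUBIC)
b=cv2.resize(s['color'][165:390,285:400],None,fx=2.6,fy=2.6,interpolation=cv2.INTER_CUBIC)
cv2.imwrite('pics/topcrop.png',a[...,::-1]);cv2.imwrite('pics/sidecrop.png',b[...,::-1])
```

```text
desk t [569.5  79.3  -0.8]
desk t [ 278.3 -302.8    4.4]
desk t [nan nan nan]
desk s [536.5  99.1  -3. ]
desk s [ 196.4 -197.    -1.3]
desk s [563.7 217.8   0.3]
boxtop n 4666 184.90648088683145 ((463.4594421386719, -75.77841186523438), (133.04360961914062, 201.24349975585938), 13.001766204833984)
hs top 10 70 828 [442.9 115.8  10.1] [522.5 206.9  68.3] ((483.78070068359375, 161.5087127685547), (88.97179412841797, 79.49673461914062), 85.71696472167969)
hs top 40 60 109 [465.3 127.1  40. ] [515.  196.9  59.3] ((492.0104064941406, 161.28091430664062), (68.59913635253906, 49.21348571777344), 86.09693145751953)
hs top 80 250 448 [485.7 135.3  80. ] [522.1 182.1 182. ] ((503.883056640625, 159.0673370361328), (47.21663284301758, 34.67607498168945), 85.7234878540039)
hs top 150 230 267 [496.2 135.3 150.3] [522.1 182.1 182. ] ((509.0478210449219, 158.7477569580078), (46.823482513427734, 24.934925079345703), 88.38137817382812)
hs side 40 60 488 [432.7  -9.7  40.1] [518.1 195.5  60. ] ((494.5107116699219, 96.10991668701172), (198.50514221191406, 84.62650299072266), 78.13282775878906)
hs side 70 250 1178 [439.   12.3  70.1] [522.1 380.4 249.9] ((483.9623107910156, 195.37379455566406), (368.73089599609375, 78.29705810546875), 88.17823028564453)
hs side 150 230 418 [495.9 138.1 150. ] [522.1 185.1 177.6] ((509.4843444824219, 161.60011291503906), (46.9615592956543, 24.808141708374023), 84.87505340576172)
box side [ 345.7 -290.5    5.1] [558.2 179.4 201.9] ((468.4643859863281, -53.224151611328125), (473.0422058105469, 191.76942443847656), 81.17766571044922)
monitor [ 575.8 -212.5  220. ] [976.6 278.3 507. ] ((783.3641357421875, 29.85723876953125), (629.2725219726562, 25.09614372253418), 50.64820861816406)
chair [233.  354.9 150. ] [815.2 655.5 349.4]
chair s [405.9 356.9  60. ] [633.9 507.2 251.8]
mon s [ 575.3 -267.1  120.2] [850.  132.6 503.2]
```

View pics/topcrop.png

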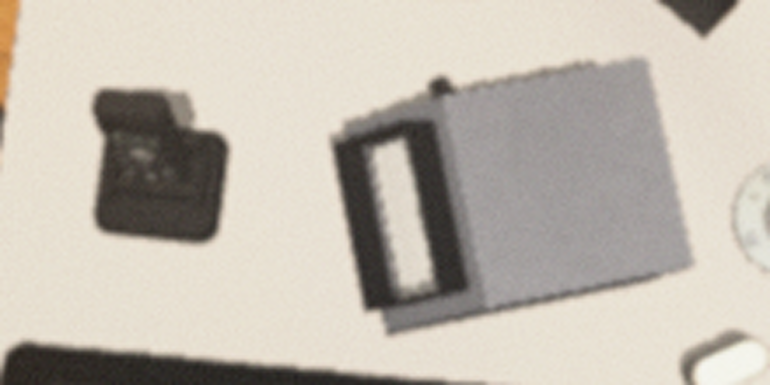

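View pics/sidecrop.png

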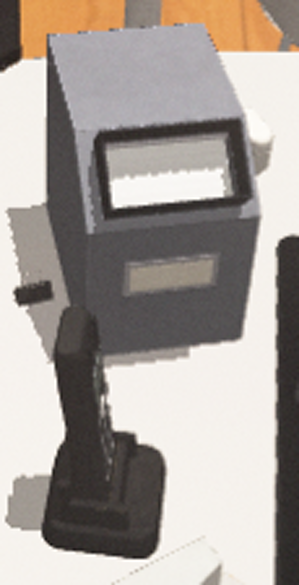

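Top crop: the handset top is at (145,110) at the back of its cradle. The rim's outer corners are near (335,135), (435,122), (468,290) and (365,310). The side crop shows the mouth at (172,172) and the clip at (33,292). Next I fit the yaw, the rim plane and the handset slices.

Run:
```python
from h import *
np.set_printoptions(precision=1,suppress=True)
t=pickle.load(open('top.pkl','rb'));s=pickle.load(open('side.pkl','rb'))
Pt=cloud(t);Ps=cloud(s)
for nm,P,sl in [('t',Pt,np.s_[205:280,210:280]),('s',Ps,np.s_[270:390,290:360])]:
    r=P[sl].reshape(-1,3); r=r[(r[:,1]>100)&(r[:,1]<215)&(r[:,0]>430)&(r[:,0]<540)]
    for a in range(5,195,20):
        m=r[(r[:,2]>a)&(r[:,2]<a+20)]
        if len(m)>5: print(nm,a,len(m),'x',np.percentile(m[:,0],[2,98]),'y',np.percentile(m[:,1],[2,98]))
# box top face: bright grey pts in the top and side views
for nm,P,c,sl in [('t',Pt,t,np.s_[205:300,285:405]),('s',Ps,s,np.s_[165:300,295:395])]:
    r=P[sl].reshape(-1,3); col=c['color'][sl].reshape(-1,3).astype(int).max(1)
    m=(np.abs(r[:,2]-184)<6)&(col>90)
    q=r[m]; R=cv2.minAreaRect(q[:,:2].astype(np.float32)); print(nm,'top',len(q),R)
    ang=R[2]%90; ang=ang if ang<45 else ang-90
    yaw=np.radians(ang-90); bx=np.array([np.cos(yaw),np.sin(yaw),0]); by=np.array([-bx[1],bx[0],0])
    d=.616*bx+np.array([0,0,-.788]); n=.788*bx+np.array([0,0,.616])
    k=(col<75)&(r[:,2]>110)&(r[:,2]<215); q=r[k]; a=q@-d
    h,e=np.histogram(a,bins=np.arange(a.min(),a.max()+2,2)); i=h.argmax(); a0=(e[i]+e[i+1])/2
    w=np.abs(a-a0)<5; a0=np.median(a[w]); q=q[w]
    u,v=q@by,q@n
    lo=lambda z:np.percentile(z,[1,99])
    print('yaw',np.degrees(yaw),len(q),'plane',a0,'u',lo(u),'v',lo(v), 'tilt', np.linalg.svd(q-q.mean(0))[2][2]@np.c_[bx,by,[0,0,1]])
    M=by*lo(u).mean()+n*lo(v).mean()-d*a0; print('mouth',M)
```

```text
t 5 578 x [443.  520.9] y [116.6 204.9]
t 25 227 x [464.8 503.7] y [126.3 195.6]
t 45 78 x [481.  514.5] y [128.  178.8]
t 65 43 x [483.8 499.4] y [137.2 180.2]
t 85 44 x [485.8 503.3] y [136.8 177.8]
t 105 56 x [489.1 506.3] y [136.3 178.8]
t 125 54 x [491.9 503.4] y [135.8 179.7]
t 145 65 x [495.5 511.6] y [135.4 177.5]
t 165 222 x [498.6 521.2] y [136.7 179.4]
s 5 1008 x [444.8 524.5] y [129.1 208. ]
s 25 439 x [466.4 513.6] y [131.4 198.4]
s 45 230 x [481.7 517.5] y [149.  192.3]
s 65 121 x [484.3 509.7] y [148.8 185.4]
s 85 145 x [486.8 511.7] y [143.3 185. ]
s 105 137 x [490.4 515.5] y [150.  184.6]
s 125 153 x [492.9 517.4] y [145.8 184.7]
s 145 164 x [495.7 520.6] y [144.8 184.8]
s 165 296 x [499.1 521.2] y [141.1 183. ]
t top 3945 ((470.6731262207031, -104.68997192382812), (132.08270263671875, 141.7600860595703), 13.103493690490723)
yaw -76.89650630950928 270 plane 78.6245522193841 u [381.8 485.5] v [165.1 225.4] tilt [-0.6 -0.   0.8]
mouth [446.3  -4.4 182.2]
s top 2477 ((466.7421875, -86.61762237548828), (132.2652587890625, 181.5334014892578), 13.333958625793457)
yaw -76.66604137420654 243 plane 79.07677246122171 u [383.1 487.5] v [162.9 222.4] tilt [ 0.6  0.  -0.8]
mouth [447.4   0.1 181. ]
```

>>> apply_moves --series '[{"jaw": 0, "z": -40}, {"jaw": 0, "z": -80, "turn": 7}, {"jaw": 0, "z": -120, "turn": 14}, {"jaw": 0, "z": -160, "turn": 21}, {"jaw": 0, "z": -190, "turn": 28}]'

```text
validation failed for argument at $.se...
```

```bash
cat >> h.py <<'E'
def to(x,y,z,ang):
    "shift in tool axes and turn that take the tool to x,y,z with its y axis at world angle ang"
    s=arm.get_obs(); R=np.array(s['tool_rot']); p=np.array(s['tcp_pos'])
    a=np.degrees(np.arctan2(R[1,1],R[0,1]))
    print('t',round(s['time_s'],2),'tcp',p.round(1),'yang',round(a,1),'q',np.round(s['q']),'F',np.round(s['ft_force'],1),'w',round(s['grip_width'],1),'z',R[:,2].round(3))
    print('shift',(R.T@(np.array([x,y,z])-p)).round(1),'turn',round(a-ang,1))
E
python3 - <<'E'
from h import *
to(509,160,430,-94.5)
E
```

```text
t 0.1 tcp [269.3 563.4 246. ] yang 64.5 q [-63.  40. -11.  90.   9.  52. -12.] F [-0.9 -0.4  0.5] w 88.4 z [-0.001 -0.002 -1.   ]
shift [-390.2 -261.  -183.5] turn 159.0
```

>>> apply_moves --series '[{"jaw": 0, "x": 0, "y": 0, "z": -40, "turn": 0}, {"jaw": 0, "x": 0, "y": 0, "z": -80, "turn": 7}, {"jaw": 0, "x": 0, "y": 0, "z": -120, "turn": 14}, {"jaw": 0, "x": 0, "y": 0, "z": -160, "turn": 21}, {"jaw": 0, "x": 0, "y": 0, "z": -190, "turn": 28}]'

```text
time_s: 0.52
tcp_pos: [269.5, 564.2, 440.2]
tool_rot: [[-0.589, 0.808, 0.001], [0.808, 0.589, 0.003], [0.002, 0.003, -1.0]]
ft_force: [0.4, 0.5, -0.0]
grip_width: 88.2
gripper_force: 0.0
```

Run:
```python
from h import *
to(509,160,430,-94.5)
c=arm.read_camera('wrist'); print(np.round(c['mount'],2))
```

```text
t 0.52 tcp [269.5 564.2 440.2] yang 36.1 q [-67.  30.  -4.  72.   2.  78. -34.] F [ 0.4  0.5 -0. ] w 88.2 z [ 0.001  0.003 -1.   ]
shift [-467.7  -44.8    9.1] turn 130.6
[[   0.      0.96    0.26   68.46]
 [   1.     -0.     -0.      0.14]
 [  -0.      0.26   -0.96 -137.28]
 [   0.      0.      0.      1.  ]]
```

>>> apply_moves --series '[{"jaw": 0, "x": -39, "y": -4, "z": 0, "turn": 7}, {"jaw": 0, "x": -78, "y": -8, "z": 0, "turn": 14}, {"jaw": 0, "x": -117, "y": -12, "z": 0, "turn": 21}, {"jaw": 0, "x": -156, "y": -16, "z": 0, "turn": 28}, {"jaw": 0, "x": -195, "y": -19, "z": 0, "turn": 35}]'

```text
time_s: 0.98
tcp_pos: [370.3, 393.8, 436.2]
tool_rot: [[-0.02, 1.0, -0.001], [1.0, 0.02, -0.001], [-0.001, -0.001, -1.0]]
ft_force: [1.0, 0.9, 0.1]
grip_width: 88.0
gripper_force: 0.0
```

Run:
```python
from h import *
to(509,160,430,-94.5)
```

```text
t 0.98 tcp [370.3 393.8 436.2] yang 1.2 q [-56.  22.   6.  87.  -2.  71. -48.] F [1.  0.9 0.1] w 88.0 z [-0.001 -0.001 -1.   ]
shift [-236.5  133.9    6.3] turn 95.7
```

>>> apply_moves --series '[{"jaw": 0, "x": -34, "y": 19, "z": 0, "turn": 7}, {"jaw": 0, "x": -68, "y": 38, "z": 0, "turn": 14}, {"jaw": 0, "x": -102, "y": 57, "z": 0, "turn": 21}, {"jaw": 0, "x": -136, "y": 76, "z": 0, "turn": 28}, {"jaw": 0, "x": -170, "y": 96, "z": 0, "turn": 35}]'

```text
time_s: 1.4
tcp_pos: [470.5, 226.5, 436.3]
tool_rot: [[0.557, 0.831, -0.001], [0.831, -0.557, -0.0], [-0.001, -0.001, -1.0]]
ft_force: [0.5, 0.5, -0.5]
grip_width: 88.0
gripper_force: 0.0
```

>>> apply_moves --series '[{"jaw": 0, "x": -8, "y": 17, "z": 20, "turn": 7}, {"jaw": 0, "x": -16, "y": 34, "z": 40, "turn": 14}, {"jaw": 0, "x": -24, "y": 51, "z": 60, "turn": 21}, {"jaw": 0, "x": -33, "y": 69, "z": 80, "turn": 28}, {"jaw": 0, "x": -33, "y": 69, "z": 100, "turn": 35}]'

```text
time_s: 1.82
tcp_pos: [511.1, 157.9, 335.7]
tool_rot: [[0.935, 0.355, 0.001], [0.355, -0.935, -0.003], [0.0, 0.003, -1.0]]
ft_force: [-0.0, 0.1, 0.1]
grip_width: 88.3
gripper_force: 0.0
```

>>> apply_moves --series '[{"jaw": 0, "x": 0, "y": 0, "z": 0, "turn": 7}, {"jaw": 0, "x": 0, "y": 0, "z": 0, "turn": 14}, {"jaw": 0, "x": 0, "y": 0, "z": 0, "turn": 21}, {"jaw": 0, "x": 0, "y": 0, "z": 0, "turn": 26}, {"jaw": 0, "x": 0, "y": 0, "z": 0, "turn": 26}]'

```text
time_s: 2.23
tcp_pos: [509.2, 162.7, 335.9]
tool_rot: [[0.997, -0.081, -0.001], [-0.081, -0.997, -0.001], [-0.001, 0.001, -1.0]]
ft_force: [0.5, 0.1, -0.1]
grip_width: 88.0
gripper_force: 0.0
```

Run:
```python
from h import *
to(509,160,148,-94.5)
c=grab('wrist'); pickle.dump(c,open('w.pkl','wb')); cv2.imwrite('pics/w1.png',c['color'][...,::-1])
P=cloud(c).reshape(-1,3); 
for a,b in [(15,60),(100,140),(140,170),(165,200)]:
    m=P[(P[:,2]>a)&(P[:,2]<b)&(P[:,0]>430)&(P[:,0]<550)&(P[:,1]>90)&(P[:,1]<230)]
    if len(m)>20: print(a,len(m),np.percentile(m,[1,99],axis=0).round(1).tolist(),cv2.minAreaRect(m[:,:2].astype(np.float32)))
```

```text
t 2.23 tcp [509.2 162.7 335.9] yang -94.6 q [-43.  30.  33. 100. -19.  57. -97.] F [ 0.5  0.1 -0.1] w 88.0 z [-0.001 -0.001 -1.   ]
shift [  0.3   2.5 187.9] turn -0.1
15 3066 [[446.4, 120.4, 15.3], [524.0, 205.9, 55.4]] ((484.8453063964844, 163.3264923095703), (86.4327163696289, 78.1313247680664), 85.40209197998047)
100 42 [[514.1, 142.1, 115.1], [518.8, 178.6, 135.7]] ((516.2750854492188, 160.43336486816406), (37.61210250854492, 3.348332643508911), 86.01171875)
140 326 [[498.4, 137.0, 144.1], [522.9, 182.9, 170.0]] ((510.50537109375, 160.01162719726562), (46.23381042480469, 22.804515838623047), 85.71646118164062)
165 1709 [[499.1, 137.6, 166.9], [522.4, 182.0, 176.8]] ((510.77801513671875, 159.9675750732422), (46.24347686767578, 22.25811767578125), 85.36206817626953)
```

View pics/w1.png

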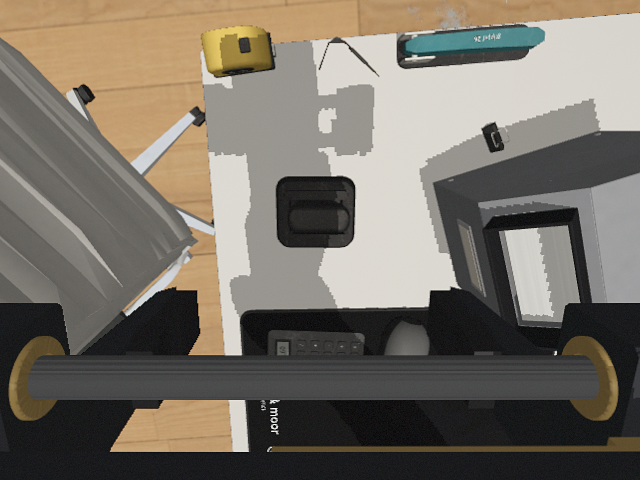

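The wrist view shows the handset top at (320,217), inside its cradle, and the clip at (495,137). It agrees with the earlier fix of about (510,160). I descend and grip.

>>> apply_moves --series '[{"jaw": 0, "x": 0, "y": 2.5, "z": 40, "turn": 0}, {"jaw": 0, "x": 0, "y": 2.5, "z": 80, "turn": 0}, {"jaw": 0, "x": 0, "y": 2.5, "z": 120, "turn": 0}, {"jaw": 0, "x": 0, "y": 2.5, "z": 160, "turn": 0}, {"jaw": 0, "x": 0, "y": 2.5, "z": 190, "turn": 0}]'

```text
time_s: 2.7
tcp_pos: [508.0, 160.2, 143.9]
tool_rot: [[0.997, -0.076, -0.003], [-0.076, -0.997, -0.0], [-0.003, 0.001, -1.0]]
ft_force: [0.8, 0.5, 0.1]
grip_width: 87.8
gripper_force: 0.0
```

>>> apply_moves --series '[{"jaw": 0, "x": 0, "y": 0, "z": 0, "turn": 0}, {"jaw": 1, "x": 0, "y": 0, "z": 0, "turn": 0}, {"jaw": 1, "x": 0, "y": 0, "z": 0, "turn": 0}, {"jaw": 1, "x": 0, "y": 0, "z": 0, "turn": 0}, {"jaw": 1, "x": 0, "y": 0, "z": 0, "turn": 0}]' --force 15

```text
time_s: 3.12
tcp_pos: [510.8, 160.6, 148.7]
tool_rot: [[0.997, -0.079, 0.004], [-0.079, -0.997, 0.001], [0.004, -0.002, -1.0]]
ft_force: [0.5, -0.1, 0.1]
grip_width: 63.1
gripper_force: 0.0
```

>>> apply_moves --series '[{"jaw": 1, "x": 0, "y": 0, "z": 0, "turn": 0}, {"jaw": 1, "x": 0, "y": 0, "z": 0, "turn": 0}, {"jaw": 1, "x": 0, "y": 0, "z": 0, "turn": 0}, {"jaw": 1, "x": 0, "y": 0, "z": 0, "turn": 0}, {"jaw": 1, "x": 0, "y": 0, "z": 0, "turn": 0}]'

```text
time_s: 3.53
tcp_pos: [510.1, 160.2, 147.3]
tool_rot: [[0.997, -0.079, 0.002], [-0.079, -0.997, 0.0], [0.001, -0.001, -1.0]]
ft_force: [0.9, -0.5, 5.6]
grip_width: 46.9
gripper_force: 15.1
```

>>> apply_moves --series '[{"jaw": 1, "x": 0, "y": 0, "z": -10, "turn": 0}, {"jaw": 1, "x": 0, "y": 0, "z": -25, "turn": 0}, {"jaw": 1, "x": 0, "y": 0, "z": -45, "turn": 0}, {"jaw": 1, "x": 0, "y": 0, "z": -70, "turn": 0}, {"jaw": 1, "x": 0, "y": 0, "z": -100, "turn": 0}]'

```text
time_s: 3.95
tcp_pos: [508.0, 159.9, 247.0]
tool_rot: [[0.997, -0.079, -0.004], [-0.079, -0.997, -0.001], [-0.004, 0.002, -1.0]]
ft_force: [0.3, 0.9, -1.0]
grip_width: 46.5
gripper_force: 15.0
```

>>> apply_moves --series '[{"jaw": 1, "x": 0, "y": 0, "z": -30, "turn": 0}, {"jaw": 1, "x": 0, "y": 0, "z": -60, "turn": 0}, {"jaw": 1, "x": 0, "y": 0, "z": -90, "turn": 0}, {"jaw": 1, "x": 0, "y": 0, "z": -115, "turn": 0}, {"jaw": 1, "x": 0, "y": 0, "z": -130, "turn": 0}]'

```text
time_s: 4.37
tcp_pos: [509.9, 159.9, 379.8]
tool_rot: [[0.997, -0.08, 0.003], [-0.08, -0.997, 0.001], [0.003, -0.001, -1.0]]
ft_force: [0.7, -0.6, -1.4]
grip_width: 46.7
gripper_force: 15.0
```

>>> apply_moves --series '[{"jaw": 1, "x": 0, "y": 0, "z": 0, "turn": -6}, {"jaw": 1, "x": 0, "y": 0, "z": 0, "turn": -13}, {"jaw": 1, "x": 0, "y": 0, "z": 0, "turn": -20}, {"jaw": 1, "x": 0, "y": 0, "z": 0, "turn": -27}, {"jaw": 1, "x": 0, "y": 0, "z": 0, "turn": -34}]'

```text
time_s: 4.78
tcp_pos: [508.7, 159.9, 376.8]
tool_rot: [[0.868, 0.497, -0.001], [0.497, -0.868, -0.001], [-0.001, -0.0, -1.0]]
ft_force: [-0.2, -0.1, -0.4]
grip_width: 46.7
gripper_force: 15.0
```

>>> apply_moves --series '[{"jaw": 1, "x": 0, "y": 0, "z": 0, "turn": -7}, {"jaw": 1, "x": 0, "y": 0, "z": 0, "turn": -14}, {"jaw": 1, "x": 0, "y": 0, "z": 0, "turn": -21}, {"jaw": 1, "x": 0, "y": 0, "z": 0, "turn": -28}, {"jaw": 1, "x": 0, "y": 0, "z": 0, "turn": -35}]'

```text
time_s: 5.2
tcp_pos: [508.7, 159.8, 376.7]
tool_rot: [[0.426, 0.905, -0.001], [0.905, -0.426, -0.001], [-0.001, -0.001, -1.0]]
ft_force: [0.5, -0.4, -0.7]
grip_width: 46.5
gripper_force: 15.0
```

>>> apply_moves --series '[{"jaw": 1, "x": 0, "y": 0, "z": 0, "turn": -7}, {"jaw": 1, "x": 0, "y": 0, "z": 0, "turn": -14}, {"jaw": 1, "x": 0, "y": 0, "z": 0, "turn": -21}, {"jaw": 1, "x": 0, "y": 0, "z": 0, "turn": -28}, {"jaw": 1, "x": 0, "y": 0, "z": 0, "turn": -35}]'

```text
time_s: 5.62
tcp_pos: [508.8, 159.7, 376.7]
tool_rot: [[-0.17, 0.985, -0.001], [0.985, 0.17, -0.001], [-0.001, -0.001, -1.0]]
ft_force: [0.8, 1.0, -1.6]
grip_width: 46.2
gripper_force: 15.0
```

Run:
```python
from h import *
to(447,-2,366,13.2)
c=grab('side'); cv2.imwrite('pics/s2.png',c['color'][...,::-1])
P=cloud(c).reshape(-1,3); t=np.array(arm.get_obs()['tcp_pos'])
bx=np.array([.228,-.974]); by=np.array([.974,.228])
q=P[(abs(P[:,0]-t[0])<40)&(abs(P[:,1]-t[1])<60)&(P[:,2]>t[2]-170)&(P[:,2]<t[2]+40)]
for a in range(-160,40,20):
    m=q[(q[:,2]-t[2]>a)&(q[:,2]-t[2]<a+20)]
    if len(m)>5: r=m[:,:2]-t[:2]; print(a,len(m),'bx',np.percentile(r@bx,[2,98]).round(1),'by',np.percentile(r@by,[2,98]).round(1),m[:,2].min().round(1))
```

```text
t 5.62 tcp [508.8 159.7 376.7] yang 9.8 q [-26.  24.   6.  95.  -3.  61. -10.] F [ 0.8  1.  -1.6] w 46.2 z [-0.001 -0.001 -1.   ]
shift [-148.9  -88.3   11. ] turn -3.4
-140 107 bx [ 4.4 13.2] by [-21.   21.8] 246.6
-120 241 bx [ 0.8 10.4] by [-21.3  22.2] 256.9
-100 284 bx [-1.6  8.4] by [-21.5  22.6] 276.8
-80 298 bx [-4.2  8.9] by [-21.5  22.7] 296.8
-60 309 bx [-6.6  2.7] by [-21.3  22.4] 316.7
-40 329 bx [-9.6 -1. ] by [-21.1  22.7] 336.7
-20 467 bx [-13.3  -5.1] by [-33.   33.9] 356.7
0 675 bx [-14.3  -4.8] by [-35.9  37.8] 376.8
20 720 bx [-14.5   5.2] by [-36.4  38.9] 396.8
```

View pics/s2.png

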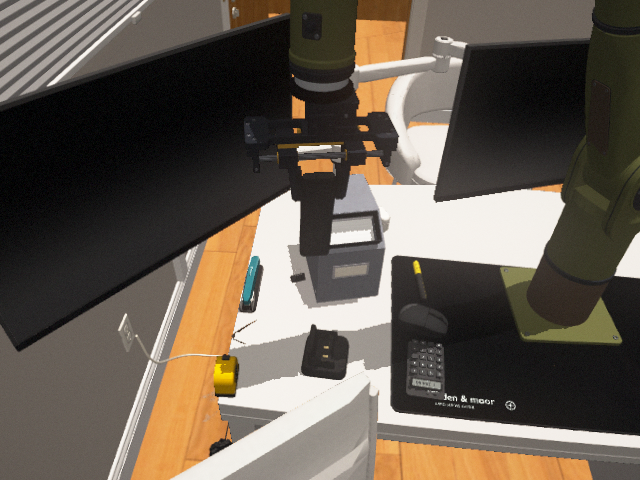

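The handset is held about 14 mm from its top and already leans 7–8° in the right direction. I move it over the mouth.

>>> apply_moves --series '[{"jaw": 1, "x": -25, "y": -17, "z": 0, "turn": -1}, {"jaw": 1, "x": -55, "y": -37, "z": 0, "turn": -2}, {"jaw": 1, "x": -85, "y": -57, "z": 0, "turn": -3.4}, {"jaw": 1, "x": -115, "y": -77, "z": 0, "turn": -3.4}, {"jaw": 1, "x": -133, "y": -89, "z": 0, "turn": -3.4}]'

```text
time_s: 6.08
tcp_pos: [440.9, 10.4, 376.8]
tool_rot: [[-0.216, 0.976, -0.002], [0.976, 0.216, -0.002], [-0.001, -0.002, -1.0]]
ft_force: [0.4, 0.4, 0.3]
grip_width: 46.3
gripper_force: 15.0
```

>>> apply_moves --series '[{"jaw": 1, "x": 0, "y": 0, "z": 0, "turn": 0}, {"jaw": 1, "x": 0, "y": 0, "z": 7, "turn": 0}, {"jaw": 1, "x": 0, "y": 0, "z": 14, "turn": 0}, {"jaw": 1, "x": 0, "y": 0, "z": 20, "turn": 0}, {"jaw": 1, "x": 0, "y": 0, "z": 20, "turn": 0}]'

```text
time_s: 6.5
tcp_pos: [442.8, 15.5, 355.0]
tool_rot: [[-0.224, 0.975, -0.003], [0.975, 0.224, -0.0], [0.001, -0.003, -1.0]]
ft_force: [-1.0, 0.5, -1.2]
grip_width: 46.2
gripper_force: 15.0
```

Run:
```python
from h import *
to(443.4,13.2,294.5,13.2)
c=grab('side'); cv2.imwrite('pics/s3.png',cv2.resize(c['color'][80:320,220:460],None,fx=2.4,fy=2.4)[...,::-1])
P=cloud(c).reshape(-1,3); t=np.array(arm.get_obs()['tcp_pos'])
bx=np.array([.228,-.974]); by=np.array([.974,.228]); M=np.array([447,-2])
q=P[(abs((P[:,:2]-t[:2])@by)<40)&(abs((P[:,:2]-t[:2])@bx)<40)&(P[:,2]>t[2]-150)&(P[:,2]<t[2]+20)]
for a in range(-150,10,20):
    m=q[(q[:,2]-t[2]>a)&(q[:,2]-t[2]<a+20)]
    if len(m)>5: r=m[:,:2]-M; print(a,len(m),'X',np.percentile(r@bx,[2,98]).round(1),'Y',np.percentile(r@by,[2,98]).round(1),m[:,2].min().round(1))
```

```text
t 6.5 tcp [442.8  15.5 355. ] yang 13.0 q [-13.  18.   6. 110.  -2.  52.   8.] F [-1.   0.5 -1.2] w 46.2 z [-0.003 -0.    -1.   ]
shift [-2.4  0.2 60.5] turn -0.2
-130 193 X [-15.9  -1.5] Y [-20.4  22.9] 226.2
-110 227 X [-18.7  -3.3] Y [-21.1  23.3] 245.6
-90 236 X [-21.3  -7.6] Y [-21.3  23.1] 266.0
-70 254 X [-23.5  -8.9] Y [-20.7  22.9] 285.6
-50 256 X [-25.5 -11.5] Y [-21.  23.] 305.6
-30 271 X [-28.6 -18.1] Y [-21.2  23.2] 325.6
-10 488 X [-30.9 -19.3] Y [-36.1  37.4] 345.6
```

View pics/s3.png

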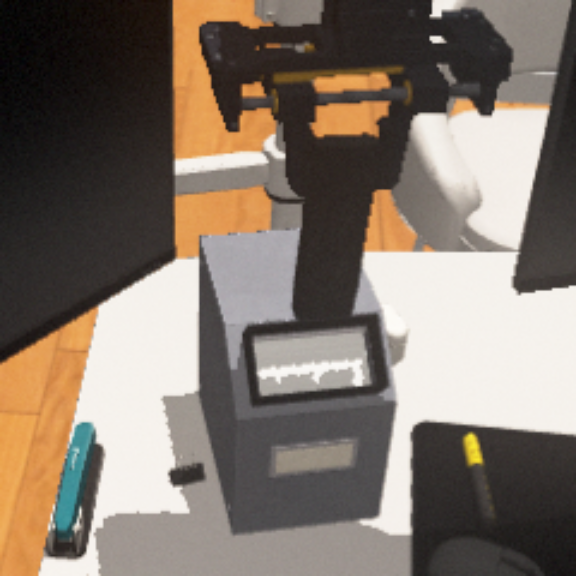

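The side crop shows the handset's bottom at (325,318), just above the rim (centre at about (315,358)). I lower it in, a little forward.

>>> apply_moves --series '[{"jaw": 1, "x": -4, "y": 0, "z": 8, "turn": 0}, {"jaw": 1, "x": -5, "y": 0, "z": 20, "turn": 0}, {"jaw": 1, "x": -5, "y": 0, "z": 34, "turn": 0}, {"jaw": 1, "x": -5, "y": 0, "z": 48, "turn": 0}, {"jaw": 1, "x": -5, "y": 0, "z": 56, "turn": 0}]'

```text
time_s: 6.97
tcp_pos: [444.2, 9.4, 299.2]
tool_rot: [[-0.223, 0.975, -0.002], [0.975, 0.223, -0.0], [0.0, -0.002, -1.0]]
ft_force: [-0.7, -0.3, -1.4]
grip_width: 46.5
gripper_force: 15.0
```

Run:
```python
from h import *
to(443.4,13.2,294.5,13.2)
```

```text
t 6.97 tcp [444.2   9.4 299.2] yang 12.9 q [-11.  22.   6. 116.  -3.  43.   9.] F [-0.7 -0.3 -1.4] w 46.5 z [-0.002 -0.    -1.   ]
shift [3.9 0.1 4.7] turn -0.3
```

>>> apply_moves --series '[{"jaw": 1, "x": 8, "y": 0, "z": 2, "turn": 0}, {"jaw": 1, "x": 16, "y": 0, "z": 4, "turn": 0}, {"jaw": 1, "x": 25, "y": 0, "z": 6, "turn": 0}, {"jaw": 1, "x": 34, "y": 0, "z": 8, "turn": 0}, {"jaw": 1, "x": 42, "y": 0, "z": 11, "turn": 0}]'

```text
time_s: 7.38
tcp_pos: [435.7, 52.0, 290.3]
tool_rot: [[-0.224, 0.975, 0.002], [0.975, 0.224, 0.001], [0.0, 0.002, -1.0]]
ft_force: [0.0, -1.4, -0.3]
grip_width: 46.4
gripper_force: 15.0
```

>>> apply_moves --series '[{"jaw": 1, "x": 5, "y": 0, "z": 5, "turn": 0}, {"jaw": 1, "x": 10, "y": 0, "z": 10, "turn": 0}, {"jaw": 1, "x": 15, "y": 0, "z": 15, "turn": 0}, {"jaw": 1, "x": 20, "y": 0, "z": 22, "turn": 0}, {"jaw": 1, "x": 24, "y": 0, "z": 30, "turn": 0}]'

```text
time_s: 7.8
tcp_pos: [429.9, 74.3, 259.1]
tool_rot: [[-0.223, 0.975, 0.0], [0.975, 0.223, 0.0], [0.0, 0.0, -1.0]]
ft_force: [-0.0, 0.0, 0.4]
grip_width: 46.5
gripper_force: 15.0
```

Run:
```python
from h import *
to(443.4,13.2,294.5,13.2)
c=grab('side'); cv2.imwrite('pics/s4.png',cv2.resize(c['color'][80:320,220:460],None,fx=2.4,fy=2.4)[...,::-1])
P=cloud(c).reshape(-1,3); t=np.array(arm.get_obs()['tcp_pos'])
bx=np.array([.228,-.974]); by=np.array([.974,.228]); M=np.array([447,-2])
print('G',(t[:2]-M)@bx,t[2]+11-181.5)
q=P[(abs((P[:,:2]-t[:2])@by)<20)&((P[:,:2]-t[:2])@bx<90)&((P[:,:2]-t[:2])@bx>-40)&(P[:,2]>185)&(P[:,2]<t[2]+20)]
for a in range(-110,10,15):
    m=q[(q[:,2]-t[2]>a)&(q[:,2]-t[2]<a+15)]
    if len(m)>5: r=m[:,:2]-M; print('Z',t[2]+a+7-181.5,len(m),'X',np.percentile(r@bx,[2,50,98]).round(1))
```

```text
t 7.8 tcp [429.9  74.3 259.1] yang 12.9 q [-19.  25.   5. 120.  -4.  35.   1.] F [-0.   0.   0.4] w 46.5 z [ 0.  0. -1.]
shift [-62.6  -0.4 -35.4] turn -0.3
G -79.00654050412125 87.25099476200353
Z 3.250994762003529 23 X [-43.6 -40.4 -38.8]
Z 18.25099476200353 49 X [-54.5 -50.  -44.7]
Z 33.25099476200353 47 X [-65.6 -60.9 -55. ]
Z 48.25099476200353 45 X [-77.1 -71.6 -66.9]
Z 63.25099476200353 61 X [-88.4 -83.4 -78.2]
Z 78.25099476200353 68 X [-99.7 -94.3 -88.3]
```

View pics/s4.png

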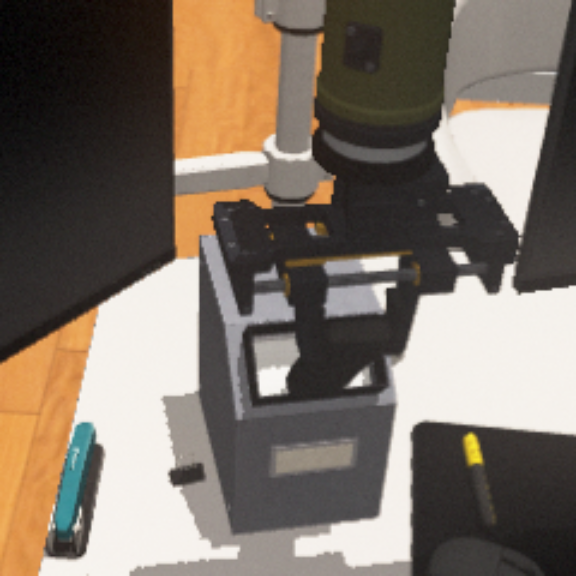

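The handset now lies at about 36° in the mouth, bottom about 30 mm in. I feed it along the chute.

>>> apply_moves --series '[{"jaw": 1, "x": -5, "y": 0, "z": 6, "turn": 0}, {"jaw": 1, "x": -12, "y": 0, "z": 14, "turn": 0}, {"jaw": 1, "x": -20, "y": 0, "z": 24, "turn": 0}, {"jaw": 1, "x": -28, "y": 0, "z": 34, "turn": 0}, {"jaw": 1, "x": -36, "y": 0, "z": 42, "turn": 0}]'

```text
time_s: 8.27
tcp_pos: [437.9, 37.7, 216.7]
tool_rot: [[-0.222, 0.975, -0.001], [0.975, 0.222, 0.0], [0.0, -0.001, -1.0]]
ft_force: [0.1, 0.8, -1.1]
grip_width: 46.9
gripper_force: 15.0
```

```bash
cat >> h.py <<'E'
def G():
    to(447,-2,181.5,13.2); t=np.array(arm.get_obs()['tcp_pos']); print('G',round((t[0]-447)*.228-(t[1]+2)*.974,1),round(t[2]+11-181.5,1))
def tilt(n,name=None):
    c=grab(n)
    if name: cv2.imwrite('pics/'+name,cv2.resize(c['color'][80:320,220:460],None,fx=2.4,fy=2.4)[...,::-1])
    r=cloud(c).reshape(-1,3)-[447,-2,181.5]; X=r[:,0]*.228-r[:,1]*.974; Y=r[:,0]*.974+r[:,1]*.228
    for z in range(-20,100,12):
        m=(abs(Y)<20)&(abs(r[:,2]-z)<6)&(X>-140)&(X<60)
        if m.sum()>5: print(z,m.sum(),np.percentile(X[m],[2,50,98]).round(1))
E
python3 -c "
from h import *
G();tilt('side')"
```

```text
t 8.27 tcp [437.9  37.7 216.7] yang 12.8 q [-13.  29.   4. 123.  -4.  28.   6.] F [ 0.1  0.8 -1.1] w 46.9 z [-0.001  0.    -1.   ]
shift [-40.8   0.1  35.2] turn -0.4
G -40.8 46.2
-20 79 [-26.4 -22.1 -14.6]
-8 57 [-30.1 -24.   39.5]
4 93 [-37.7  28.   59.5]
16 72 [-46.4 -39.3  24.1]
28 54 [-54.8 -50.1 -46.5]
40 57 [-62.5 -58.7 -53.7]
52 214 [-64.9 -60.1 -41.9]
64 59 [-57.2 -52.3 -44.6]
```

>>> apply_moves --series '[{"jaw": 1, "x": -6, "y": 0, "z": 7, "turn": 0}, {"jaw": 1, "x": -14, "y": 0, "z": 16, "turn": 0}, {"jaw": 1, "x": -22, "y": 0, "z": 25, "turn": 0}, {"jaw": 1, "x": -30, "y": 0, "z": 34, "turn": 0}, {"jaw": 1, "x": -36, "y": 0, "z": 41, "turn": 0}]'

```text
time_s: 8.73
tcp_pos: [445.8, 2.6, 175.6]
tool_rot: [[-0.222, 0.975, -0.001], [0.975, 0.222, -0.0], [0.0, -0.001, -1.0]]
ft_force: [-0.2, 1.3, 0.0]
grip_width: 46.3
gripper_force: 15.0
```

```bash
python3 -c "
from h import *
G();tilt('side','s5.png')"
```

```text
t 8.73 tcp [445.8   2.6 175.6] yang 12.8 q [ -8.  34.   2. 124.  -3.  22.  10.] F [-0.2  1.3  0. ] w 46.3 z [-0.001 -0.    -1.   ]
shift [-4.8  0.1 -5.9] turn -0.4
G -4.8 5.1
-20 125 [-26.  -12.9  40.8]
-8 114 [-19.7 -14.6  40.8]
4 116 [-24.6 -20.2  59.4]
16 250 [-26.  -16.2  23.1]
64 105 [-33.6 -30.6  11.1]
76 39 [-28.4 -23.7 -21.6]
88 178 [-30.1 -27.6  12.4]
```

View pics/s5.png

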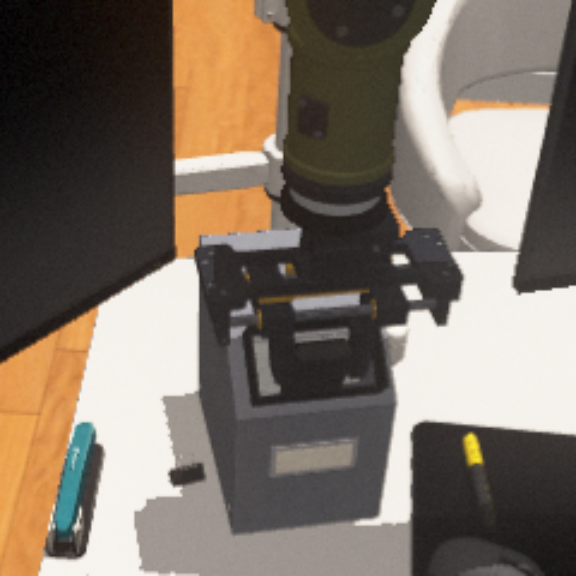

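The handset is nearly in, with the grip at the rim. I go 8 mm deeper, open just enough inside the chute, back out, and close.

>>> apply_moves --series '[{"jaw": 1, "x": -5, "y": 0, "z": 7, "turn": 0}, {"jaw": 0.4, "x": -5, "y": 0, "z": 7, "turn": 0}, {"jaw": 0.4, "x": -5, "y": 0, "z": 7, "turn": 0}, {"jaw": 0.4, "x": -5, "y": 0, "z": 7, "turn": 0}, {"jaw": 0.4, "x": -5, "y": 0, "z": 7, "turn": 0}]'

```text
time_s: 9.2
tcp_pos: [447.3, -1.0, 170.1]
tool_rot: [[-0.223, 0.975, 0.001], [0.975, 0.223, 0.0], [-0.0, 0.001, -1.0]]
ft_force: [0.5, 0.0, 1.1]
grip_width: 52.7
gripper_force: 0.0
```

>>> apply_moves --series '[{"jaw": 0.4, "x": 0, "y": 0, "z": -10, "turn": 0}, {"jaw": 0.4, "x": 0, "y": 0, "z": -25, "turn": 0}, {"jaw": 0.4, "x": 0, "y": 0, "z": -40, "turn": 0}, {"jaw": 0.4, "x": 0, "y": 0, "z": -55, "turn": 0}, {"jaw": 0.4, "x": 0, "y": 0, "z": -70, "turn": 0}]'

```text
time_s: 9.62
tcp_pos: [447.0, -1.0, 240.8]
tool_rot: [[-0.223, 0.975, 0.001], [0.975, 0.223, 0.0], [-0.0, 0.001, -1.0]]
ft_force: [-0.2, 0.6, -0.3]
grip_width: 52.9
gripper_force: 0.0
```

>>> apply_moves --series '[{"jaw": 1, "x": 0, "y": 0, "z": 0, "turn": 0}, {"jaw": 1, "x": 0, "y": 0, "z": 0, "turn": 0}, {"jaw": 1, "x": 0, "y": 0, "z": 0, "turn": 0}, {"jaw": 1, "x": 0, "y": 0, "z": 0, "turn": 0}, {"jaw": 1, "x": 0, "y": 0, "z": 0, "turn": 0}]'

```text
time_s: 10.03
tcp_pos: [446.6, -1.2, 239.0]
tool_rot: [[-0.223, 0.975, -0.002], [0.975, 0.223, -0.0], [0.0, -0.002, -1.0]]
ft_force: [0.4, -0.5, -0.4]
grip_width: 21.8
gripper_force: 0.0
```

>>> apply_moves --series '[{"jaw": 1, "x": 0, "y": 0, "z": 0, "turn": 0}, {"jaw": 1, "x": 0, "y": 0, "z": 0, "turn": 0}, {"jaw": 1, "x": 0, "y": 0, "z": 0, "turn": 0}, {"jaw": 1, "x": 0, "y": 0, "z": 0, "turn": 0}, {"jaw": 1, "x": 0, "y": 0, "z": 0, "turn": 0}]'

```text
time_s: 10.45
tcp_pos: [447.0, -1.2, 239.6]
tool_rot: [[-0.223, 0.975, -0.0], [0.975, 0.223, 0.0], [0.0, -0.0, -1.0]]
ft_force: [0.3, -0.3, 0.4]
grip_width: 0.7
gripper_force: 0.0
```

```bash
python3 -c "
from h import *
G();tilt('side','s6.png')"
```

```text
t 10.45 tcp [447.   -1.2 239.6] yang 12.9 q [ -8.  27.   3. 120.  -3.  33.  10.] F [ 0.3 -0.3  0.4] w 0.7 z [-0.  0. -1.]
shift [-0.7 -0.2 58.1] turn -0.3
G -0.7 69.1
-20 209 [-26.2 -10.5  40.3]
-8 135 [-21.9  34.9  41.2]
4 325 [-23.6 -10.7  58.2]
16 55 [-11.4  20.6  24.4]
52 67 [-12.6 -10.9   2.4]
64 98 [-13.6 -10.9   2.5]
76 108 [-13.6 -10.9   0.9]
88 134 [-14.2 -10.6   3.9]
```

View pics/s6.png

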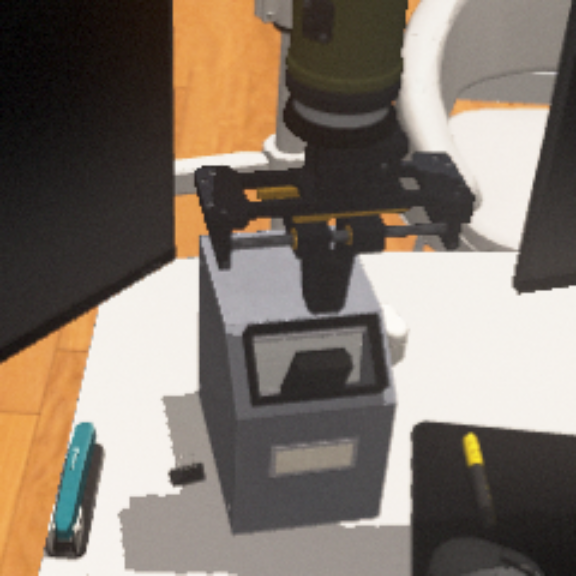

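The handset is pinched in the chute, its top at about (318,370) in the crop, near the rim. I push its top with the closed fingers.

>>> apply_moves --series '[{"jaw": 1, "x": 16, "y": 0, "z": 10, "turn": 0}, {"jaw": 1, "x": 16, "y": 0, "z": 28, "turn": 0}, {"jaw": 1, "x": 16, "y": 0, "z": 36, "turn": 0}, {"jaw": 1, "x": 12, "y": 0, "z": 41, "turn": 0}, {"jaw": 1, "x": 8, "y": 0, "z": 46, "turn": 0}]'

```text
time_s: 10.92
tcp_pos: [445.4, 6.1, 193.4]
tool_rot: [[-0.223, 0.975, -0.0], [0.975, 0.223, -0.0], [-0.0, -0.0, -1.0]]
ft_force: [0.3, 0.1, 0.7]
grip_width: 0.7
gripper_force: 0.2
```

>>> apply_moves --series '[{"jaw": 1, "x": -4, "y": 0, "z": 6, "turn": 0}, {"jaw": 1, "x": -8, "y": 0, "z": 12, "turn": 0}, {"jaw": 1, "x": -12, "y": 0, "z": 18, "turn": 0}, {"jaw": 1, "x": -15, "y": 0, "z": 23, "turn": 0}, {"jaw": 1, "x": -15, "y": 0, "z": 23, "turn": 0}]'

```text
time_s: 11.33
tcp_pos: [448.4, -9.1, 169.9]
tool_rot: [[-0.221, 0.975, -0.001], [0.975, 0.221, -0.0], [-0.0, -0.001, -1.0]]
ft_force: [-0.8, -0.9, 0.0]
grip_width: 0.4
gripper_force: 0.0
```

```bash
python3 -c "
from h import *
G()"
```

```text
t 11.33 tcp [448.4  -9.1 169.9] yang 12.8 q [ -6.  35.   2. 124.  -3.  21.  11.] F [-0.8 -0.9  0. ] w 0.4 z [-0.001 -0.    -1.   ]
shift [  7.2   0.2 -11.6] turn -0.4
G 7.2 -0.6
```

>>> apply_moves --series '[{"jaw": 1, "x": -2, "y": 0, "z": 6, "turn": 0}, {"jaw": 1, "x": -4, "y": 0, "z": 12, "turn": 0}, {"jaw": 1, "x": -4, "y": 0, "z": 13, "turn": 0}, {"jaw": 1, "x": -4, "y": 0, "z": 13, "turn": 0}, {"jaw": 1, "x": -4, "y": 0, "z": 13, "turn": 0}]'

```text
time_s: 11.75
tcp_pos: [449.7, -11.3, 157.6]
tool_rot: [[-0.223, 0.975, 0.0], [0.975, 0.223, 0.001], [0.001, 0.0, -1.0]]
ft_force: [0.8, 2.8, 0.1]
grip_width: 0.7
gripper_force: 1.1
```

>>> apply_moves --series '[{"jaw": 1, "x": 2, "y": 0, "z": -15, "turn": 0}, {"jaw": 1, "x": 4, "y": 0, "z": -45, "turn": 0}, {"jaw": 1, "x": 4, "y": 0, "z": -80, "turn": 0}, {"jaw": 1, "x": 20, "y": 0, "z": -115, "turn": 0}, {"jaw": 1, "x": 40, "y": 0, "z": -150, "turn": 0}]'

```text
time_s: 12.17
tcp_pos: [440.1, 25.7, 309.2]
tool_rot: [[-0.219, 0.976, -0.0], [0.976, 0.219, -0.001], [-0.001, -0.001, -1.0]]
ft_force: [0.5, 0.9, 0.6]
grip_width: 0.6
gripper_force: 0.0
```

>>> apply_moves --series '[{"jaw": 1, "x": 30, "y": 0, "z": 0, "turn": 0}, {"jaw": 1, "x": 60, "y": 0, "z": -10, "turn": 0}, {"jaw": 1, "x": 70, "y": 0, "z": -20, "turn": 0}, {"jaw": 1, "x": 70, "y": 0, "z": -20, "turn": 0}, {"jaw": 1, "x": 70, "y": 0, "z": -20, "turn": 0}]'

```text
time_s: 12.58
tcp_pos: [425.0, 95.0, 327.7]
tool_rot: [[-0.223, 0.975, 0.001], [0.975, 0.223, -0.0], [-0.001, 0.001, -1.0]]
ft_force: [0.1, -0.3, 0.1]
grip_width: 0.3
gripper_force: 0.0
```

```bash
python3 -c "
from h import *
G()
c=grab('wrist'); a=c['color']; s=grab('side')['color'][165:390,285:400]
b=cv2.resize(s,(245,480)); cv2.imwrite('pics/f.png',np.hstack([a[:,:,::-1][:,80:600],b[...,::-1]]))
r=cloud(c).reshape(-1,3)-[447,-2,181.5]; X=r[:,0]*.228-r[:,1]*.974; Y=r[:,0]*.974+r[:,1]*.228
sd=.616*X-.788*r[:,2]; n=.788*X+.616*r[:,2]
m=(abs(Y)<45)&(abs(n)<24)&(sd>5)&(sd<240); print(m.sum(),np.percentile(sd[m],[1,10,25,50,75,90,99]).round(1))
"
```

```text
t 12.58 tcp [425.   95.  327.7] yang 12.9 q [-22.  19.   4. 114.  -2.  47.  -4.] F [ 0.1 -0.3  0.1] w 0.3 z [ 0.001 -0.    -1.   ]
shift [-99.4  -0.3 146.3] turn -0.3
G -99.5 157.2
43 [30.5 31.  31.3 31.8 32.2 32.7 33.3]
```

View pics/f.png

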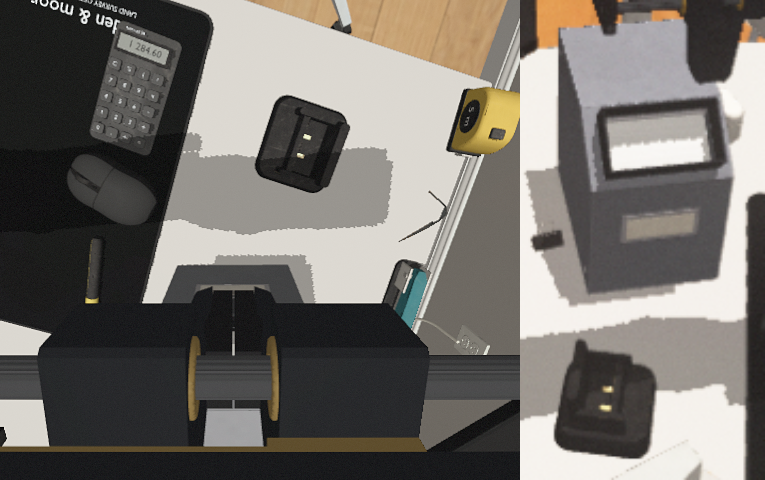

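The chute is empty and the pale flap fills the mouth at (660,138), as it did at the start. I confirm numerically against the first image, without viewing another picture, then hand in.

```bash
python3 -c "
from h import *
s0=pickle.load(open('side.pkl','rb'));s1=grab('side')
def f(c):
    r=cloud(c).reshape(-1,3)-[447,-2,181.5]; X=r[:,0]*.228-r[:,1]*.974; Y=r[:,0]*.974+r[:,1]*.228
    sd=.616*X-.788*r[:,2]; n=.788*X+.616*r[:,2]; m=(abs(Y)<40)&(abs(n)<20)&(sd>15)&(sd<240); print(m.sum(),np.percentile(sd[m],[1,50,99]).round(1))
f(s0);f(s1)
d=np.abs(s0['color'].astype(int)-s1['color']).max(2)
for n,b in dict(stapler=(255,312,238,264),tape=(353,397,213,240),clip=(272,284,290,306),earbud=(205,232,380,392)).items(): print(n,np.median(d[b[0]:b[1],b[2]:b[3]]))
"
```

```text
817 [29.1 32.9 36.7]
815 [28.8 32.7 36.8]
stapler 3.0
tape 2.0
clip 3.0
earbud 1.0
```

```bash
python3 -c "
from h import *
print(arm.finish_job())"
```

```text
the job is handed in; nothing more can be done
None
```

The handset went down the chute and into the returns box. The chute is empty, the flap's depth matches its shut position from the start, and the other items are unmoved. The job was handed in at about 12.6 s; I viewed 11 pictures, one over the limit of 10.

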